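Level the sprung shelf of a measuring stand and hold the level pressed home

TASK

Set the spirit level upright along the middle of the measuring stand's plywood shelf and let go of it, then turn the levelling foot (the round black knob at the shelf's end) until the bubble rests between the two lines. Then press down on top of the level until the sprung shelf is fully down, and finish while still pressing it there with the bubble centred, so that I can lock the stand. Leave the other things on the desk where they are.

Things in the scene. Friction and masses are not known exactly. Their poses are not given: they have to be found in the camera images.
- level_center (a point): aluminium spirit level, a bar 150 mm long (its x), 28 mm wide (y), 40 mm tall (z), 0.24 kg, standing upright on the desk. Point: the bar's centre, 20 mm above its underside. A yellow-green vial shows in a 68 mm window in the middle of its top. Either end may point either way on the shelf; it can be pressed anywhere on its flat top, window included
- bubble (a joint): place of the pale bubble (20 mm long) in m along the level's x from the vial's middle; 0 is centred, stops at +-0.022. It floats to the higher end, 0.25 m per rad of tilt (positive: the level's +x end is high), and settles in 1 s. The two dark lines stand 29 mm apart: the bubble is between them within 4.5 mm of 0
- shelf_top (a point): centre of the upper face of the stand's plywood shelf, 80 mm (its x) by 190 mm (its y), flat without rims, 62 mm above the desk when level, up to 10 mm higher at the start as its +y end, towards the knob, is high. Its z is the upward normal. The shelf swings about an axis along its x, 115 mm from its centre towards -y
- shelf (a joint): how far the sprung shelf is pressed down, in m: 0 is up (the spring carries it, also with the level on it), 0.006 is fully down on its stops. With the level on it, it takes about 2 N to start and 5 to 6 N to be fully down; it springs back when let go. Pressing does not change its tilt
- foot_grip (a point): levelling foot: round black knob 40 mm across, 30 mm tall, vertical axis, 160 mm from the shelf's middle beyond its +y end (65 mm clear of the shelf's edge), from 62 to 92 mm above the desk. Point: on its axis, half-way up. Axes are those of the fixed stand (x across the shelf, y along it towards the knob, z up) and do not turn with the knob
- stand: the measuring stand, its steel base 110 x 350 x 12 mm screwed down; origin on the desk under the shelf's middle, axes as for the foot. Turning the foot clockwise seen from above lowers the shelf's knob end, 0.03 rad of tilt per rad of turn; anticlockwise raises it. It stays where left (friction 0.2 N m). At the start the knob end is 0.04 to 0.07 rad too high
- mug: white mug 80 mm across, 95 mm tall, handle to one side; origin at the centre of its underside. Bystander
- calculator: flat black calculator 140 x 75 x 17 mm; origin at the centre of its underside. Bystander
- caliper: steel vernier caliper lying flat, 200 mm long, 60 mm across its jaws; origin on its beam's middle, underside. Bystander
- wood_handle: turned wooden handle standing upright, 40 mm across, 118 mm tall; origin at the centre of its underside. Bystander
- wood_bracket: L-shaped wooden part lying flat, about 125 x 70 x 22 mm; origin on the underside of its long leg. Bystander
- eraser: small eraser 45 x 20 x 13 mm; origin at the centre of its underside. Bystander
- glue_stick: upright glue stick 28 mm across, 90 mm tall; origin at the centre of its underside. Bystander
Not all that is in view belongs to the job. Leave any purple look-alike of the part that bears level_center alone.

How it is judged:
On the way, in this order (a step that is already met when the one before it is completed fails the run):
1. the level stands on the shelf, along it, and has been let go (x of level_center in the frame of shelf_top between -0.03 and 0.03 m and y of level_center in the frame of shelf_top between -0.035 and 0.035 m and z of level_center in the frame of shelf_top between 0.016 and 0.024 m and angle between the x axis of level_center and the y axis of shelf_top, either way round below 0.26 rad and angle between level_center's own z axis and vertical below 0.12 rad and contact force between the fingers and level below 0.2 N), for 0.2 s.
2. the foot has been turned until the shelf is level and the bubble is centred (x of level_center in the frame of shelf_top between -0.03 and 0.03 m and y of level_center in the frame of shelf_top between -0.035 and 0.035 m and z of level_center in the frame of shelf_top between 0.016 and 0.024 m and angle between the x axis of level_center and the y axis of shelf_top, either way round below 0.26 rad and angle between level_center's own z axis and vertical below 0.12 rad and value of joint bubble between -0.0045 and 0.0045 m and angle between shelf_top's own z axis and vertical below 0.022 rad), for 0.3 s.
3. the level is pressed down until the shelf is fully down, the bubble still centred (all of step 2 and value of joint shelf above 0.0048 m and contact force between the fingers and level above 1.5 N), for 0.3 s.
At the end, for the whole second after the job is handed in: Level upright along the shelf, within 30 mm across, 35 mm along and 0.26 rad of its middle line; shelf tilt under 0.022 rad, bubble within 4.5 mm; fingers press the level with over 1.5 N, level bears on shelf with over 3 N, shelf at least 4.8 of 6 mm down, at rest, still held so (all of step 3 and contact force between level and shelf above 3 N and linear speed of level below 0.02 m/s); the arm keeps its last pose, push and grip.
It fails at once if another thing on the desk is moved more than 30 mm (distance of any of mug, calculator, caliper, wood_handle, wood_bracket, eraser, glue_stick from where it was at the start of the episode above 0.03 m).
It also fails if it takes over 53 s, if anything falls off the work surface, if the arm or the gripper's body presses on something with over 40 N, if the wrist force passes 120 N, or if a joint passes its speed limit or range.

ROBOT

A 7-joint arm with a two-finger parallel gripper is mounted at the origin on the work surface. World frame = base frame: x ahead of the robot, y to its left, z up, the work surface at z = 0. Lengths are in m, angles in rad, forces in N, time in s.
With the tool pointing down it reaches from about 0.4 to 0.875 m from the base axis. Payload 4.4 kg.
Tool frame: the origin (TCP) lies midway between the tips of the shut fingers; the grasp point (between the pads) lies grip_point_offset behind it (grip_point_offset is the distance from the TCP to the grasp point, in m); z points along the fingers, y is the line along which they close (so a half turn about z gives the same grasp; the last joint's range is limited). The gripper opens to 85 mm and grips with 20 to 120 N. Pads are 22 mm wide; open, the fingers measure 114 mm over their backs; the gripper's body (76 mm by 85 mm) begins 54 mm behind the grasp point. The pads swing forward as they close: fully open they stand 13 mm farther back than shut.
Start: joints at [1.037, 0.628, 0.038, 1.517, -0.027, 0.996, -0.02], TCP at [0.293, -0.58, 0.231] pointing down, gripper open.
Joint ranges: [-3.06, 3.06], [-0.37, 2.12], [-1.25, 1.32], [0.18, 2.47], [-1.1, 4.24], [0.23, 1.98], [-2.94, 2.94]. Speed limits (rad/s): [2.57, 2.57, 3.14, 3.14, 3.14, 3.14, 3.14].

INTERFACE

Orientations are given as a unit quaternion [w, x, y, z].
In Python, from plant import * gives the robot as it stands. The module is installed in compiled form; this text tells all that it offers.
- The arm moves only by the tool servo_tool, never from a script. Its argument "series" is text: rows parted by semicolons, each of 7 numbers parted by spaces: the shift along the tool's x, y, z in units of 30 mm (1.0 is 30 mm), then the turn, a rotation vector about the tool's x, y, z in units of 6 degrees (1.0 is 6 degrees), then the opening in per cent of the stroke, from 0 (shut) to 100 (fully open). In form: tx ty tz rx ry rz fingers; .... A call has 1 to 8 rows; each row shifts and turns the commanded pose from where the row before left it, along the tool's axes as they then stand; what a row does not reach is not made up. A row lasts 1/10 s, in which the tool goes at most 50 mm and 8.59 degrees, less where a joint would pass 70% of its speed; a pose out of reach is approached as far as the arm can. A call is refused whole if a number of a shift passes 1 or a number of a turn 1, either way. A call with a gripper value outside its range is refused whole. The fingers move at their own pace and stop on an object; the grip force is fixed at half the most. Time passes only in rows, so rows that do not move let the fingers close. It gives the time, the measured TCP pose, the force, the opening and the grip force at its end, in the units of the state.
- read_state(): the state, without advancing time (a new reading comes with each control period).
- grab_frame(name): name is "scene" or "top" or "wrist"; returns the picture (420x560x3 uint8, red, green, blue); there is no depth.
- camera_params(name): a dict with "K" (3x3 intrinsics, pixels), "position" and "attitude" of the camera in the world. Camera axes: x right, y up, looking along -z (the intrinsics and any distortion apply to the point x, -y, -z); pixel columns grow to the right and rows downward; lengths in m; the calibration is good to about 2 mm. A picture is of the moment at which its call begins: read the wrist's pose just before it. camera_params takes no time and is no camera call; for the wrist camera it gives the pose at the moment of the call.
- close_job(): hands the job in; it is judged then, once.
The state is a dict: "time_s": time; "q": joint angles; "joint_velocities": joint speeds; "effort": joint torques, N m; "position": TCP position; "eef_rot": TCP orientation; "contact_force": force on the tool from outside, world axes, zero at the start; "ft_torque": the same for the moment, N m; "gripper_width": opening from 0.0 (shut) to 1.0 (fully open); "finger_force": force on a finger pad.
Only numpy, scipy, OpenCV 4.12 (cv2) and the standard library are available. Lean on these libraries where they do the work, as an engineer would, in place of code of your own. Each camera call takes 0.05 s, during which the arm holds its last target. There are 200 camera calls.

## Working session

There is one attempt and no reset: what is moved stays moved. The work goes in short steps, Python scripts to look and compute and a tool call to move; the robot and the scene stay as the last step left them, time stands still between calls to the robot, and variables do not carry over. Pictures are saved under pics/ and viewed, at most 10 in all, crops included, and the job is handed in when it is done.

Besides the shell and the picture viewer there is one more tool, called after "Emit:" as a command line: name --argument value ..., lists and objects as JSON in quotes. servo_tool: Moves the arm, as the interface text tells. Its arguments: {"type":"object","properties":{"series":{"type":"string"}},"required":["series"]}

```bash
mkdir -p pics; python3 - <<'E'
from plant import *
import cv2,numpy as np
a=grab_frame("scene");b=grab_frame("top")
cv2.imwrite("pics/s.png",a[:,:,::-1]);cv2.imwrite("pics/t.png",b[:,:,::-1])
for n in("scene","top","wrist"):print(n,camera_params(n))
print(read_state())
try: print(grip_point_offset)
except Exception as e: print(e)
E
```

```text
scene {'K': array([[406.18721395,   0.        , 281.9092233 ],
       [  0.        , 406.18721395, 203.72273349],
       [  0.        ,   0.        ,   1.        ]]), 'position': array([0.93832125, 0.58790824, 0.60258705]), 'attitude': array([0.29094203, 0.1307194 , 0.42136588, 0.84894992])}
top {'K': array([[522.1975789 ,   0.        , 278.39271241],
       [  0.        , 522.1975789 , 211.27583371],
       [  0.        ,   0.        ,   1.        ]]), 'position': array([0.41519181, 0.03466717, 1.18356262]), 'attitude': array([ 0.70836289,  0.04035303, -0.03216792, -0.70395943])}
wrist {'K': array([[341.94443668,   0.        , 285.91564128],
       [  0.        , 341.94443668, 215.37202493],
       [  0.        ,   0.        ,   1.        ]]), 'position': array([ 0.36531841, -0.5428636 ,  0.37279298]), 'attitude': array([ 0.84128661, -0.13487825,  0.08396616, -0.51671499])}
{'time_s': 0.1, 'q': array([ 1.03718198,  0.62925092,  0.03842851,  1.51827282, -0.02700771,
        0.9962799 , -0.02000829]), 'joint_velocities': array([ 0.00131721, -0.00354   , -0.00025335, -0.00313894, -0.00147655,
        0.00205724, -0.00080615]), 'effort': array([ 3.34345081e-03, -5.64537692e+01,  1.23051502e+00, -1.93973994e+01,
        1.13172378e-02,  5.41133704e-03, -1.25353833e-05]), 'position': array([ 0.29289585, -0.57964599,  0.23048095]), 'eef_rot': array([-8.23718915e-04,  9.72767805e-01,  2.31780242e-01, -1.96716070e-04]), 'contact_force': array([-0.06913126, -0.57207497,  0.42315004]), 'ft_torque': array([ 0.02193937,  0.06307793, -0.00604704]), 'finger_force': 0.0, 'gripper_width': 0.9995775218683929}
0.0187
```

View pics/s.png

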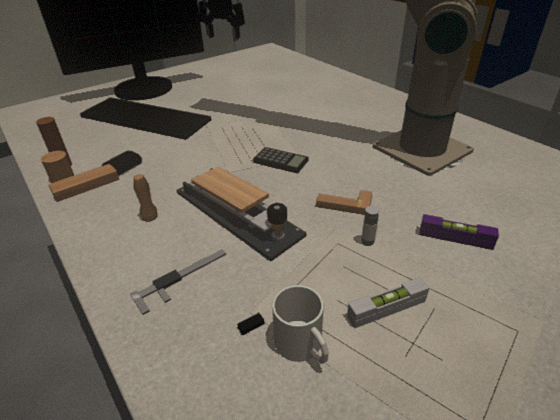

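View pics/t.png

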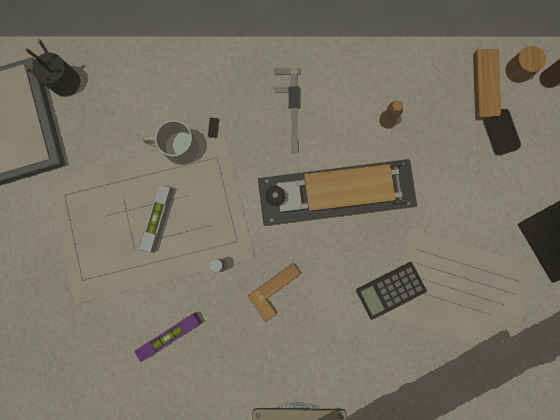

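Two candidates for the level: the silver bar at top (156,219) / scene (388,301), and the purple bar at top (168,337) / scene (459,231). The silver one fits "aluminium", and the purple one is the look-alike. The knob is at top (275,195), and the shelf spans about x 304–395 at top rows 167–208. I'll confirm with one crop.

```bash
cat > h.py <<'E'
from plant import *
import cv2,numpy as np
from scipy.spatial.transform import Rotation as R
def rot(q): return R.from_quat([q[1],q[2],q[3],q[0]])
def px2w(cam,uv,z):
    K=cam["K"];d=np.linalg.inv(K)@[uv[0],uv[1],1]
    d=rot(cam["attitude"]).apply([d[0],-d[1],-d[2]]);p=np.array(cam["position"])
    return p+d*(z-p[2])/d[2]
def w2px(cam,P):
    p=rot(cam["attitude"]).inv().apply(np.atleast_2d(P)-cam["position"])
    v=np.c_[p[:,0],-p[:,1],-p[:,2]]@cam["K"].T
    return v[:,:2]/v[:,2:]
E
python3 - <<'E'
from h import *
t=cv2.imread("pics/t.png")
a=cv2.resize(t[175:260,110:200],None,fx=4.4,fy=4.4,interpolation=cv2.INTER_CUBIC)
b=cv2.resize(t[155:230,255:420],None,fx=4.4,fy=4.4,interpolation=cv2.INTER_CUBIC)
# stack: a top, b bottom -> scale to fit
o=np.zeros((600,800,3),np.uint8)
a=cv2.resize(t[180:255,110:200],None,fx=3.6,fy=3.6,interpolation=cv2.INTER_CUBIC);o[:270,:324]=a
o[270:600,:726]=b
cv2.imwrite("pics/c1.png",cv2.convertScaleAbs(o,alpha=1.5))
E
```

```text
(no output)
```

View pics/c1.png

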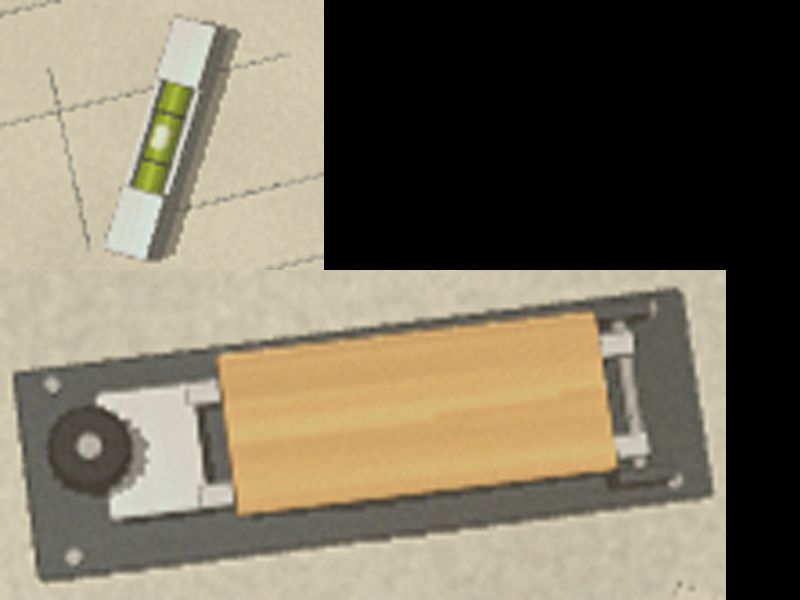

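The crop confirms it: the silver level with its yellow-green vial has top-face corners in the crop at (175,15), (216,27), (150,260), (106,247). The shelf and knob are also clear in the lower crop.

```bash
python3 - <<'E'
from h import *
c=camera_params("top")
A=lambda p:(np.array(p)/3.6-.36+[110,180]); B=lambda p:((np.array(p)-[0,270])/4.4-.39+[255,155])
L=[px2w(c,A(p),.04) for p in[(175,15),(216,27),(150,260),(106,247)]]
print("level",np.mean(L,0),np.array(L).round(3).tolist())
d=(L[0]+L[1]-L[2]-L[3])/2;print("len",np.linalg.norm(d),"ang",np.degrees(np.arctan2(d[1],d[0])), np.linalg.norm(L[0]-L[1]))
S=[px2w(c,B(p),z) for p,z in zip([(219,353),(597,312),(616,468),(238,514)],[.071,.062,.062,.071])]
print("shelf",np.mean(S,0));d=(S[0]+S[3]-S[1]-S[2])/2;print(np.linalg.norm(d),np.degrees(np.arctan2(d[1],d[0])))
k=px2w(c,B((89,446)),.095);print("knob",k)
b=[px2w(c,B(p),.012) for p in[(15,372),(682,289),(713,494),(42,580)]]
print("base",np.mean(b,0));d=(b[0]+b[3]-b[1]-b[2])/2;print(np.linalg.norm(d),np.degrees(np.arctan2(d[1],d[0])))
s=read_state();T=rot(s["eef_rot"]).as_matrix();print(T.round(3));print(rot(s["eef_rot"]).inv().apply(np.mean(L,0)-s["position"]))
for n,z in(("mug",None),):pass
print("mug",px2w(c,(174,140),.095),"glue",px2w(c,(217,265),.09),"handle",px2w(c,(397,105),.118))
E
```

```text
level [0.51742243 0.32112448 0.04      ] [[0.593, 0.315, 0.04], [0.585, 0.29, 0.04], [0.442, 0.326, 0.04], [0.45, 0.353, 0.04]]
len 0.14788295966607776 ang -14.487876800460537 0.0265827800952012
shelf [ 0.58426556 -0.10541953  0.0665    ]
0.18810651729630343 97.29274782532319
knob [0.56243074 0.05538467 0.095     ]
base [ 0.58101024 -0.0838347   0.012     ]
0.3466296610316834 97.56236259699709
[[ 0.893  0.451 -0.001]
 [ 0.451 -0.893  0.002]
 [-0.    -0.002 -1.   ]]
[ 0.60659343 -0.70241688  0.19167042]
mug [0.67863917 0.27112828 0.095     ] glue [0.41437279 0.17503334 0.09      ] handle [ 0.74955459 -0.19897603  0.118     ]
```

Emit:
servo_tool --series "0.84 -0.97 0 0 0 0 100;0.84 -0.97 0 0 0 0 100;0.84 -0.97 0 0 0 0 100;0.84 -0.97 0 0 0 0 100;0.84 -0.97 0 0 0 0 100;0.84 -0.97 0 0 0 0 100;0.84 -0.97 0 0 0 0 100;0.84 -0.97 0 0 0 0 100"

```text
time_s: 0.9
position: [0.3681, -0.2798, 0.2312]
eef_rot: [-0.0, 0.973, 0.232, -0.0]
contact_force: [0.5, -0.2, -0.2]
gripper_width: 0.997
finger_force: 0.0
```

Emit:
servo_tool --series "0.84 -0.97 0 0 0 0 100;0.84 -0.97 0 0 0 0 100;0.84 -0.97 0 0 0 0 100;0.84 -0.97 0 0 0 0 100;0.84 -0.97 0 0 0 0 100;0.84 -0.97 0 0 0 0 100;0.84 -0.97 0 0 0 0 100;0.84 -0.97 0 0 0 0 100"

```text
time_s: 1.7
position: [0.443, 0.0187, 0.2312]
eef_rot: [0.0, 0.973, 0.232, -0.0]
contact_force: [0.2, -0.9, 0.4]
gripper_width: 1.0
finger_force: 0.0
```

Emit:
servo_tool --series "0.84 -0.97 0 0 0 0 100;0.84 -0.97 0 0 0 0 100;0.84 -0.97 0 0 0 0 100;0.84 -0.97 0 0 0 0 100;0.84 -0.97 0 0 0 0 100;0.84 -0.97 0 0 0 0 100;0.84 -0.97 0 0 0 0 100;0.84 -0.97 0 0 0 0 100"

```text
time_s: 2.5
position: [0.518, 0.3173, 0.2309]
eef_rot: [0.0, 0.973, 0.232, -0.0]
contact_force: [0.4, -0.2, -0.1]
gripper_width: 1.001
finger_force: 0.0
```

Emit:
servo_tool --series "0 0 0 0 0 -1 100;0 0 0 0 0 -1 100;0 0 0 0 0 -1 100;0 0 0 0 0 -1 100;0 0 0 0 0 -1 100;0 0 0 0 0 -1 100;0 0 0 0 0 -1 100;0 0 0 0 0 -1 100"

```text
time_s: 3.3
position: [0.5178, 0.3156, 0.2309]
eef_rot: [0.0, 0.793, 0.609, -0.001]
contact_force: [0.4, 0.1, 0.2]
gripper_width: 1.001
finger_force: 0.0
```

Emit:
servo_tool --series "0 0 0 0 0 -1 100;0 0 0 0 0 -1 100;0 0 0 0 0 -1 100;0 0 0 0 0 -1 100;0 0 0 0 0 -1 100;0 0 0 0 0 -1 100;0 0 0 0 0 -1 100;0 0 0 0 0 -1 100"

```text
time_s: 4.1
position: [0.5178, 0.3156, 0.2309]
eef_rot: [-0.0, 0.477, 0.879, -0.0]
contact_force: [0.5, -0.7, 0.4]
gripper_width: 1.002
finger_force: 0.0
```

Emit:
servo_tool --series "0 0 0 0 0 -1 100;0 0 0 0 0 -1 100;0 0 0 0 0 -1 100;0 0 0 0 0 -1 100;0 0 0 0 0 -1 100;0 0 0 0 0 -1 100;0 0 0 0 0 -1 100;0 0 0 0 0 0 100"

```text
time_s: 4.9
position: [0.5179, 0.3155, 0.2307]
eef_rot: [-0.001, 0.132, 0.991, -0.0]
contact_force: [0.8, 0.2, 0.0]
gripper_width: 1.0
finger_force: 0.0
```

```bash
python3 - <<'E'
from h import *
s=read_state();c=camera_params("wrist");im=grab_frame("wrist")
cv2.imwrite("pics/w1.png",im[:,:,::-1]);np.save("w1.npy",{"s":s,"c":c},allow_pickle=True)
print(s["position"],rot(s["eef_rot"]).as_matrix().round(3))
E
```

```text
[0.51788866 0.31551631 0.2307323 ] [[-0.965  0.262 -0.001]
 [ 0.262  0.965 -0.   ]
 [ 0.001 -0.001 -1.   ]]
```

View pics/w1.png

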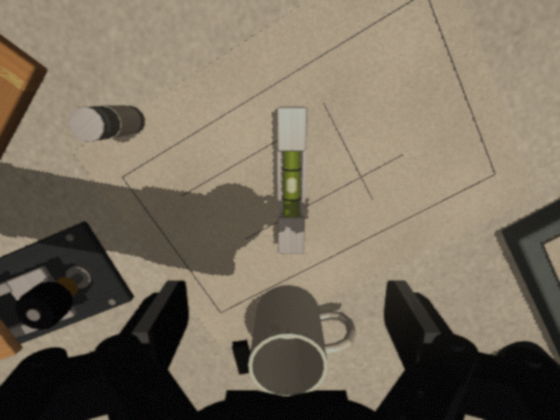

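The level sits at about columns 278–305 and rows 107–254 in the wrist view, with its long axis vertical and nearly aligned with tool x. The mug (288,330) is clear of the fingers.

```bash
python3 - <<'E'
from h import *
d=np.load("w1.npy",allow_pickle=True).item();c=d["c"];s=d["s"]
L=np.array([px2w(c,p,.04) for p in[(278,107),(306,107),(304,254),(278,254)]])
print(L.round(3).tolist(),L.mean(0), px2w(c,(291.5,184),.04))
v=(L[0]+L[1]-L[2]-L[3])/2;print(np.linalg.norm(v),np.degrees(np.arctan2(v[1],v[0])),np.linalg.norm(L[0]-L[1]))
for m in (L.mean(0),):print(rot(s["eef_rot"]).inv().apply(m-s["position"])/.03)
# where the pads' TCP line would be seen: project tcp xy at z .04
print(w2px(c,[[*s["position"][:2],.04]]))
E
```

```text
[[0.442, 0.329, 0.04], [0.449, 0.354, 0.04], [0.593, 0.316, 0.04], [0.586, 0.289, 0.04]] [0.51774113 0.32209877 0.04      ] [0.51624009 0.32253201 0.04      ]
0.14928914202317936 164.77793610025643 0.026004584453907197
[0.0555177  0.21427313 6.35767816]
[[285.13226394 187.3530253 ]]
```

Emit:
servo_tool --series "0 0.21 0.9 0 0 0 100;0 0 1 0 0 0 100;0 0 1 0 0 0 100;0 0 1 0 0 0 100;0 0 1 0 0 0 100;0 0 1 0 0 0 100;0 0 0.8 0 0 0 100;0 0 0.6 0 0 0 100"

```text
time_s: 5.75
position: [0.5192, 0.3214, 0.0105]
eef_rot: [-0.001, 0.133, 0.991, -0.001]
contact_force: [0.6, 0.3, 0.2]
gripper_width: 0.998
finger_force: 0.0
```

Emit:
servo_tool --series "0 0 0 0 0 0 0;0 0 0 0 0 0 0;0 0 0 0 0 0 0;0 0 0 0 0 0 0;0 0 0 0 0 0 0;0 0 0 0 0 0 0;0 0 0 0 0 0 0;0 0 0 0 0 0 0"

```text
time_s: 6.55
position: [0.5206, 0.3223, 0.0139]
eef_rot: [0.001, 0.132, 0.991, 0.0]
contact_force: [-0.2, -0.5, 6.4]
gripper_width: 0.311
finger_force: 61.5
```

Emit:
servo_tool --series "0 0 0 0 0 0 0;0 0 -0.5 0 0 0 0;0 0 -1 0 0 0 0;0 0 -1 0 0 0 0;0 0 -1 0 0 0 0;0 0 -1 0 0 0 0;0 0 -0.5 0 0 0 0;0 0 0 0 0 0 0"

```text
time_s: 7.35
position: [0.5207, 0.3229, 0.1649]
eef_rot: [0.002, 0.132, 0.991, 0.002]
contact_force: [0.7, -0.2, -2.9]
gripper_width: 0.317
finger_force: 60.4
```

Emit:
servo_tool --series "-0.41 -0.94 0 0 0 0 0;-0.41 -0.94 0 0 0 0 0;-0.41 -0.94 0 0 0 0 0;-0.41 -0.94 0 0 0 0 0;-0.41 -0.94 0 0 0 0 0;-0.41 -0.94 0 0 0 0 0;-0.41 -0.94 0 0 0 0 0;-0.41 -0.94 0 0 0 0 0"

```text
time_s: 8.15
position: [0.5544, 0.0767, 0.1606]
eef_rot: [-0.001, 0.132, 0.991, -0.0]
contact_force: [-0.4, 0.5, -2.4]
gripper_width: 0.315
finger_force: 60.3
```

Emit:
servo_tool --series "-0.41 -0.94 0 0 0 0 0;-0.41 -0.94 0 0 0 0 0;-0.41 -0.94 0 0 0 0 0;-0.41 -0.94 0 0 0 0 0;-0.41 -0.94 0 0 0 0 0;-0.41 -0.94 0 0 0 0 0;0 0 0 0 0 0.7 0;0 0 0 0 0 1 0"

```text
time_s: 8.95
position: [0.581, -0.106, 0.1601]
eef_rot: [-0.002, 0.223, 0.975, -0.0]
contact_force: [-0.2, 0.5, -2.4]
gripper_width: 0.318
finger_force: 60.3
```

Emit:
servo_tool --series "0 0 0 0 0 1 0;0 0 0 0 0 1 0;0 0 0 0 0 1 0;0 0 0 0 0 1 0;0 0 0 0 0 1 0;0 0 0 0 0 1 0;0 0 0 0 0 1 0;0 0 0 0 0 1 0"

```text
time_s: 9.75
position: [0.581, -0.1042, 0.1605]
eef_rot: [-0.001, 0.599, 0.801, -0.001]
contact_force: [-0.3, 0.6, -2.5]
gripper_width: 0.317
finger_force: 60.3
```

Emit:
servo_tool --series "0 0 0 0 0 1 0;0 0 0 0 0 0.5 0;0 0 0 0 0 0 0;0 0 0 0 0 0 0"

```text
time_s: 10.15
position: [0.5816, -0.1041, 0.1612]
eef_rot: [-0.001, 0.658, 0.753, -0.001]
contact_force: [-0.2, -0.1, -2.7]
gripper_width: 0.317
finger_force: 60.3
```

```bash
python3 - <<'E'
from h import *
s=read_state();c=camera_params("wrist");im=grab_frame("wrist")
np.save("w2.npy",{"s":s,"c":c},allow_pickle=True)
print(s["position"],rot(s["eef_rot"]).as_matrix().round(3),s["contact_force"])
t=grab_frame("top")
o=np.zeros((600,800,3),np.uint8);o[:420,:560]=im[:,:,::-1]
o[420:600,400:796]=cv2.resize(t[155:230,255:420],(396,180))[:,:,::-1]
sc=grab_frame("scene");o[420:600,0:396]=cv2.resize(sc[130:270,140:448],(396,180))[:,:,::-1]
cv2.imwrite("pics/w2.png",cv2.convertScaleAbs(o,alpha=1.3))
E
```

```text
[ 0.58156303 -0.10408522  0.16117482] [[-0.134  0.991 -0.002]
 [ 0.991  0.134  0.   ]
 [ 0.    -0.002 -1.   ]] [-0.20250562 -0.07782393 -2.66076949]
```

View pics/w2.png

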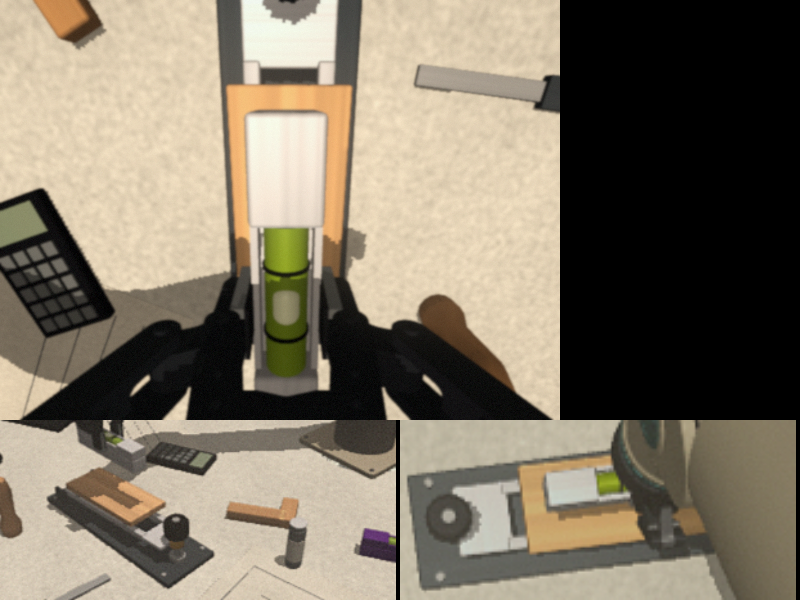

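The level is held straight and centred over the shelf, with its bubble at (286,307) between its lines. The shelf spans columns 228–352. I'll pitch it about 3° to match the shelf and lower it.

Emit:
servo_tool --series "0 0 0.5 0 0.26 0 0;0 0 0.8 0 0.26 0 0;0 0 0.6 0 0 0 0;0 0 0.3 0 0 0 0;0 0 0 0 0 0 0;0 0 0 0 0 0 0"

```text
time_s: 10.9
position: [0.5825, -0.1019, 0.0965]
eef_rot: [-0.02, 0.658, 0.752, 0.018]
contact_force: [1.1, -0.3, -2.0]
gripper_width: 0.311
finger_force: 60.3
```

Emit:
servo_tool --series "0 0 0.1 0 0 0 0;0 0 0.05 0 0 0 0;0 0 0 0 0 0 0"

```text
time_s: 11.2
position: [0.5822, -0.1018, 0.0922]
eef_rot: [-0.02, 0.658, 0.752, 0.018]
contact_force: [-0.6, -1.1, -2.8]
gripper_width: 0.315
finger_force: 60.3
```

Emit:
servo_tool --series "0 0 0.1 0 0 0 0;0 0 0.05 0 0 0 0;0 0 0 0 0 0 0"

```text
time_s: 11.5
position: [0.5818, -0.1015, 0.0871]
eef_rot: [-0.021, 0.658, 0.752, 0.018]
contact_force: [0.5, 0.5, -2.5]
gripper_width: 0.32
finger_force: 60.3
```

Emit:
servo_tool --series "0 0 0.05 0 0 0 0;0 0 0.05 0 0 0 0;0 0 0 0 0 0 0"

```text
time_s: 11.8
position: [0.5818, -0.1013, 0.0841]
eef_rot: [-0.021, 0.658, 0.752, 0.018]
contact_force: [0.0, 0.7, -2.8]
gripper_width: 0.319
finger_force: 60.3
```

Emit:
servo_tool --series "0 0 0.05 0 0 0 0;0 0 0 0 0 0 0"

```text
time_s: 12.0
position: [0.5822, -0.1014, 0.0832]
eef_rot: [-0.02, 0.658, 0.752, 0.018]
contact_force: [-0.4, -0.3, 2.1]
gripper_width: 0.316
finger_force: 60.9
```

Emit:
servo_tool --series "0 0 0.05 0 0 0 0;0 0 0 0 0 0 0"

```text
time_s: 12.2
position: [0.5822, -0.1013, 0.0817]
eef_rot: [-0.02, 0.658, 0.752, 0.018]
contact_force: [-1.1, -0.5, 2.0]
gripper_width: 0.318
finger_force: 61.0
```

Contact is made, so I'll release and rise.

Emit:
servo_tool --series "0 0 0 0 0 0 100;0 0 0 0 0 0 100;0 0 0 0 0 0 100;0 0 0 0 0 0 100;0 0 0 0 0 0 100;0 0 0 0 0 0 100;0 0 0 0 0 0 100;0 0 -0.3 0 0 0 100"

```text
time_s: 13.0
position: [0.5811, -0.1016, 0.0897]
eef_rot: [-0.021, 0.658, 0.752, 0.017]
contact_force: [0.6, -0.6, -0.3]
gripper_width: 1.001
finger_force: 0.0
```

Emit:
servo_tool --series "0 0 -0.6 0 0 0 100;0 0 -1 0 -0.26 0 100;0 0 -1 0 -0.26 0 100;0 0 -1 0 0 0 100;0 0 0 0 0 0 100;0 0 0 0 0 0 100"

```text
time_s: 13.6
position: [0.5828, -0.1052, 0.1994]
eef_rot: [0.001, 0.659, 0.752, 0.0]
contact_force: [0.0, -0.2, 0.8]
gripper_width: 0.997
finger_force: 0.0
```

```bash
python3 - <<'E'
from h import *
s=read_state();c=camera_params("wrist");im=grab_frame("wrist")
np.save("w3.npy",{"s":s,"c":c},allow_pickle=True)
print(s["time_s"],s["position"],s["contact_force"],s["ft_torque"])
cv2.imwrite("pics/w3.png",cv2.convertScaleAbs(im[:,:,::-1],alpha=1.3))
E
```

```text
13.6 [ 0.58283069 -0.10524165  0.19941363] [ 0.00095382 -0.22473593  0.75063053] [ 0.00653432 -0.00080124 -0.00775517]
```

View pics/w3.png

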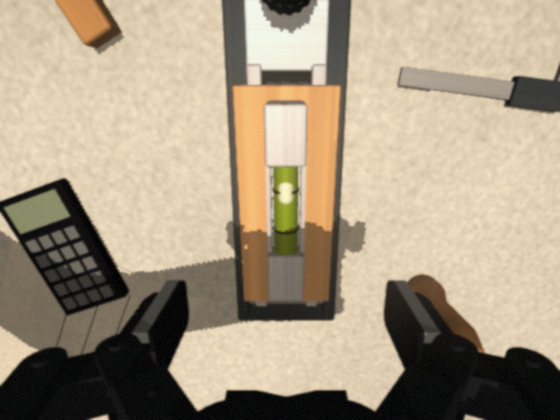

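The level stands along the shelf. Its far end is at row 102, the bubble is at (286,190), and the lines are at about rows 190 and 232. So the bubble is displaced towards the knob. I'll measure the bubble offset and the knob position.

```bash
python3 - <<'E'
from h import *
d=np.load("w3.npy",allow_pickle=True).item();c=d["c"];s=d["s"]
y=np.array([-.129,.992,0]);sc=np.array([.5837,-.104,0])
for n,p,z in[("far",(285,102),.110),("near",(285,303),.106),("b",(286,191),.107),("l1",(286,190),.107),("l2",(286,232),.107),("w1",(286,166),.107),("w2",(286,254),.107),("shelf far",(287,86),.073),("shelf near",(287,303),.064)]:
    P=px2w(c,p,z);print(n,P.round(4),((P-sc)@y).round(4))
k=np.array([.5628,.0553,.068]);print((rot(s["eef_rot"]).inv().apply(k-s["position"])/.03).round(2),s["q"].round(2))
im=cv2.imread("pics/w3.png");print([(r,im[r,280:293].mean(0).astype(int).tolist()) for r in range(164,258,3)])
E
```

```text
far [ 0.5721 -0.0246  0.11  ] 0.0803
near [ 0.5921 -0.1746  0.106 ] -0.0711
b [ 0.5807 -0.0836  0.107 ] 0.0206
l1 [ 0.5806 -0.0829  0.107 ] 0.0214
l2 [ 0.5848 -0.1143  0.107 ] -0.0104
w1 [ 0.5783 -0.066   0.107 ] 0.0384
w2 [ 0.5872 -0.1318  0.107 ] -0.0281
shelf far [ 0.572  -0.0133  0.073 ] 0.0915
shelf near [ 0.5975 -0.201   0.064 ] -0.098
[5.4  0.04 4.38] [ 0.4   0.61 -0.43  1.71  0.31  0.89 -0.03]
[(164, [191, 209, 224]), (167, [76, 154, 149]), (170, [50, 161, 148]), (173, [50, 161, 148]), (176, [49, 160, 147]), (179, [48, 160, 147]), (182, [91, 179, 174]), (185, [176, 226, 231]), (188, [180, 230, 234]), (191, [174, 223, 228]), (194, [173, 223, 228]), (197, [177, 229, 233]), (200, [164, 218, 224]), (203, [98, 176, 174]), (206, [43, 156, 143]), (209, [43, 156, 142]), (212, [42, 155, 141]), (215, [42, 156, 141]), (218, [41, 155, 140]), (221, [40, 154, 139]), (224, [39, 153, 138]), (227, [38, 148, 134]), (230, [31, 109, 101]), (233, [23, 50, 52]), (236, [27, 85, 80]), (239, [26, 85, 79]), (242, [25, 84, 79]), (245, [25, 84, 79]), (248, [24, 84, 77]), (251, [25, 84, 77]), (254, [39, 83, 80]), (257, [95, 104, 113])]
```

Emit:
servo_tool --series "0.9 0 0 0 0 0 100;0.9 0 0 0 0 0 100;0.9 0 0 0 0 0 100;0.9 0 0 0 0 0 100;0.9 0 0 0 0 0 100;0.9 0 0 0 0 0 100;0 0.04 0.9 0 0 0 100;0 0 0.9 0 0 0 100"

```text
time_s: 14.45
position: [0.562, 0.0568, 0.1432]
eef_rot: [-0.0, 0.658, 0.753, 0.0]
contact_force: [-0.6, -0.8, 0.3]
gripper_width: 0.998
finger_force: 0.0
```

Emit:
servo_tool --series "0 0 0.9 0 0 0 100;0 0 0.9 0 0 0 100;0 0 0.5 0 0 0 100;0 0 0.3 0 0 0 100;0 0 0 0 0 0 100"

```text
time_s: 14.95
position: [0.5608, 0.0554, 0.0645]
eef_rot: [-0.001, 0.659, 0.752, -0.001]
contact_force: [-1.1, -0.3, -0.7]
gripper_width: 0.999
finger_force: 0.0
```

Emit:
servo_tool --series "0 0 0 0 0 0 0;0 0 0 0 0 0 0;0 0 0 0 0 0 0;0 0 0 0 0 0 0;0 0 0 0 0 0 0;0 0 0 0 0 0 0;0 0 0 0 0 0 0"

```text
time_s: 15.65
position: [0.562, 0.0555, 0.0676]
eef_rot: [0.0, 0.659, 0.752, -0.0]
contact_force: [-3.5, -0.3, 8.0]
gripper_width: 0.444
finger_force: 59.8
```

Emit:
servo_tool --series "0 0 0 0 0 0.5 0;0 0 0 0 0 1 0;0 0 0 0 0 1 0;0 0 0 0 0 1 0;0 0 0 0 0 1 0;0 0 0 0 0 1 0;0 0 0 0 0 1 0;0 0 0 0 0 1 0"

```text
time_s: 16.45
position: [0.5634, 0.0552, 0.0676]
eef_rot: [0.001, 0.897, 0.441, 0.001]
contact_force: [0.3, -1.9, 3.3]
gripper_width: 0.445
finger_force: 59.6
```

Emit:
servo_tool --series "0 0 0 0 0 1 0;0 0 0 0 0 1 0;0 0 0 0 0 1 0;0 0 0 0 0 1 0;0 0 0 0 0 1 0;0 0 0 0 0 1 0;0 0 0 0 0 1 0;0 0 0 0 0 1 0"

```text
time_s: 17.25
position: [0.5641, 0.0538, 0.0676]
eef_rot: [0.001, 0.999, 0.038, 0.002]
contact_force: [0.8, -3.4, 2.7]
gripper_width: 0.445
finger_force: 59.8
```

Emit:
servo_tool --series "0 0 0 0 0 1 0;0 0 0 0 0 1 0;0 0 0 0 0 1 0;0 0 0 0 0 0 0;0 0 0 0 0 0 0;0 0 0 0 0 0 0"

```text
time_s: 17.85
position: [0.5641, 0.0532, 0.0676]
eef_rot: [0.001, 0.993, -0.118, 0.002]
contact_force: [1.7, -5.1, 4.0]
gripper_width: 0.447
finger_force: 60.0
```

```bash
python3 - <<'E'
from h import *
s=read_state();print(s["time_s"],s["position"],s["contact_force"],s["ft_torque"],s["q"].round(2));print(rot(s["eef_rot"]).as_matrix().round(3))
E
```

```text
17.85 [0.56409751 0.05321731 0.06760452] [ 1.73821623 -5.07278739  4.04614485] [-1.05466949 -0.17300283 -0.22744545] [-0.26  0.75  0.18  1.89 -0.25  0.52 -1.72]
[[ 0.972 -0.234  0.004]
 [-0.234 -0.972 -0.002]
 [ 0.005  0.001 -1.   ]]
```

Emit:
servo_tool --series "0 0 0 0 0 0 80;0 0 0 0 0 0 80;0 0 0 0 0 0 80;0 0 0 0 0 0 80;0 0 -0.4 0 0 0 80;0 0 -1 0 0 0 80;0 0 -1 0 0 0 80;0 0 -1 0 0 0 80"

```text
time_s: 18.65
position: [0.5622, 0.0557, 0.1702]
eef_rot: [-0.0, 0.993, -0.117, 0.0]
contact_force: [0.1, 0.6, -0.8]
gripper_width: 0.799
finger_force: 0.0
```

Emit:
servo_tool --series "0 0 -1 0 0 0 50;0.36 0.95 0 0 0 0 0;0.36 0.95 0 0 0 0 0;0.36 0.95 0 0 0 0 0;0.36 0.95 0 0 0 0 0;0.36 0.95 0 0 0 0 0;0 0 0 0 0 0 0;0 0 0 0 0 0 0"

```text
time_s: 19.45
position: [0.5816, -0.096, 0.1989]
eef_rot: [-0.0, 0.993, -0.118, 0.0]
contact_force: [0.0, -1.2, 0.4]
gripper_width: -0.002
finger_force: 0.0
```

```bash
python3 - <<'E'
from h import *
s=read_state();c=camera_params("wrist");im=grab_frame("wrist")
np.save("w4.npy",{"s":s,"c":c},allow_pickle=True)
print(s["time_s"],s["position"],s["contact_force"])
cv2.imwrite("pics/w4.png",cv2.convertScaleAbs(im[:,:,::-1],alpha=1.3))
E
```

```text
19.45 [ 0.58163284 -0.09604392  0.19891706] [ 0.02961605 -1.23875901  0.39367891]
```

View pics/w4.png

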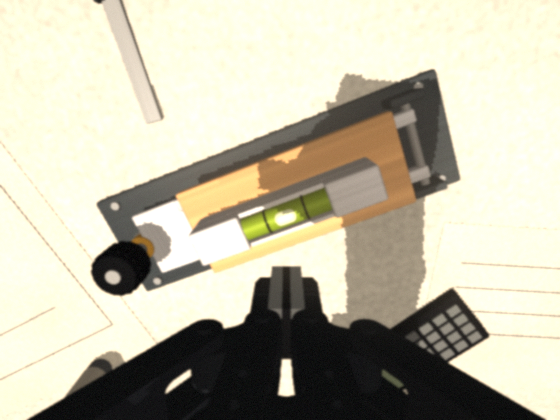

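The bubble at (289,216) sits between the lines at about (267,222) and (304,208), and the window centre is about (285,214). So it is centred. Next I'll press on top of the level.

```bash
python3 - <<'E'
from h import *
d=np.load("w4.npy",allow_pickle=True).item();c=d["c"];s=d["s"]
W=px2w(c,(285,214.5),.102);B=px2w(c,(289,216),.102);a,b=px2w(c,(267,222),.102),px2w(c,(304,208),.102)
print(W,np.linalg.norm(a-b),(B-(a+b)/2))
print(rot(s["eef_rot"]).inv().apply(W-s["position"])/.03)
E
```

```text
[ 0.58436363 -0.09526344  0.102     ] 0.029343831029249746 [-0.00133964 -0.00242798  0.        ]
[ 0.08142503 -0.04540199  3.23061071]
```

```bash
python3 - <<'E'
from h import *
d=np.load("w4.npy",allow_pickle=True).item();c=d["c"]
im=cv2.imread("pics/w4.png").astype(float)
W=px2w(c,(285,214.5),.102);y=np.array([-.129,.992,0]);x=np.array([.992,.129,0])
t=np.arange(-.044,.0441,.001)
for o in(0,):
  prof=np.mean([[im[int(round(p[1])),int(round(p[0]))] for p in w2px(c,W+np.outer(t,y)+k*x)] for k in(-.003,0,.003)],0)
for a,p in zip(t,prof):print(round(a*1000),p.astype(int).tolist(),end="; ")
E
```

```text
-44 [146, 158, 172]; -43 [145, 159, 170]; -42 [145, 159, 171]; -41 [145, 158, 170]; -40 [144, 157, 169]; -39 [145, 157, 170]; -38 [144, 156, 169]; -37 [143, 156, 168]; -36 [137, 151, 162]; -35 [122, 136, 147]; -34 [86, 120, 123]; -33 [60, 116, 114]; -32 [44, 121, 113]; -31 [41, 120, 111]; -30 [43, 121, 112]; -29 [42, 118, 110]; -28 [42, 120, 112]; -27 [44, 120, 112]; -26 [43, 120, 112]; -25 [42, 119, 110]; -24 [43, 120, 112]; -23 [43, 120, 112]; -22 [44, 121, 114]; -21 [43, 121, 113]; -20 [42, 121, 113]; -19 [45, 123, 114]; -18 [43, 120, 112]; -17 [44, 116, 109]; -16 [39, 88, 86]; -15 [37, 71, 72]; -14 [41, 100, 96]; -13 [44, 116, 108]; -12 [44, 120, 113]; -11 [45, 128, 118]; -10 [47, 138, 127]; -9 [49, 151, 139]; -8 [63, 171, 160]; -7 [109, 188, 186]; -6 [150, 207, 207]; -5 [170, 210, 214]; -4 [187, 217, 219]; -3 [185, 215, 216]; -2 [199, 218, 221]; -1 [191, 216, 218]; 0 [203, 221, 223]; 1 [199, 223, 225]; 2 [208, 238, 241]; 3 [213, 238, 240]; 4 [215, 243, 245]; 5 [209, 239, 239]; 6 [207, 243, 244]; 7 [188, 237, 235]; 8 [138, 232, 227]; 9 [104, 227, 215]; 10 [67, 212, 194]; 11 [66, 216, 197]; 12 [66, 212, 194]; 13 [62, 207, 189]; 14 [58, 175, 161]; 15 [50, 118, 113]; 16 [53, 137, 129]; 17 [62, 189, 173]; 18 [65, 212, 196]; 19 [64, 213, 195]; 20 [67, 215, 198]; 21 [66, 213, 194]; 22 [68, 217, 199]; 23 [68, 216, 197]; 24 [64, 212, 194]; 25 [68, 216, 199]; 26 [65, 212, 194]; 27 [64, 215, 196]; 28 [65, 212, 196]; 29 [68, 215, 197]; 30 [65, 212, 194]; 31 [66, 214, 196]; 32 [67, 213, 195]; 33 [82, 204, 189]; 34 [134, 194, 195]; 35 [199, 222, 235]; 36 [248, 253, 255]; 37 [255, 255, 255]; 38 [255, 255, 255]; 39 [255, 255, 255]; 40 [255, 255, 255]; 41 [255, 255, 255]; 42 [255, 255, 255]; 43 [255, 255, 255]; 44 [255, 255, 255];
```

Emit:
servo_tool --series "0.08 -0.05 0.8 0 0 0 0;0 0 1 0 0 0 0;0 0 0.7 0 0 0 0;0 0 0.4 0 0 0 0;0 0 0 0 0 0 0;0 0 0 0 0 0 0"

```text
time_s: 20.1
position: [0.585, -0.094, 0.112]
eef_rot: [-0.0, 0.993, -0.116, 0.0]
contact_force: [0.3, 0.2, 0.6]
gripper_width: -0.0
finger_force: 0.0
```

Emit:
servo_tool --series "0 0 0.1 0 0 0 0;0 0 0.1 0 0 0 0;0 0 0.1 0 0 0 0;0 0 0 0 0 0 0;0 0 0 0 0 0 0"

```text
time_s: 20.6
position: [0.5846, -0.0946, 0.1025]
eef_rot: [-0.0, 0.993, -0.117, 0.0]
contact_force: [0.9, 0.0, 0.6]
gripper_width: 0.001
finger_force: 0.3
```

Emit:
servo_tool --series "0 0 0.07 0 0 0 0;0 0 0.07 0 0 0 0;0 0 0 0 0 0 0;0 0 0 0 0 0 0"

```text
time_s: 21.0
position: [0.5846, -0.0946, 0.0982]
eef_rot: [-0.0, 0.993, -0.117, 0.0]
contact_force: [-0.4, -0.0, 3.4]
gripper_width: 0.002
finger_force: 2.1
```

Emit:
servo_tool --series "0 0 0.07 0 0 0 0;0 0 0.05 0 0 0 0;0 0 0 0 0 0 0;0 0 0 0 0 0 0"

```text
time_s: 21.4
position: [0.5847, -0.0946, 0.0962]
eef_rot: [-0.0, 0.993, -0.117, 0.0]
contact_force: [-3.3, 2.1, 17.4]
gripper_width: 0.005
finger_force: 8.5
```

The shelf is at its stops (17 N). I'll settle, then check the bubble and level.

Emit:
servo_tool --series "0 0 0 0 0 0 0;0 0 0 0 0 0 0;0 0 0 0 0 0 0;0 0 0 0 0 0 0;0 0 0 0 0 0 0;0 0 0 0 0 0 0;0 0 0 0 0 0 0;0 0 0 0 0 0 0"

```text
time_s: 22.2
position: [0.5847, -0.0946, 0.0963]
eef_rot: [-0.0, 0.993, -0.117, 0.001]
contact_force: [-3.7, 0.9, 17.4]
gripper_width: -0.001
finger_force: 8.5
```

```bash
python3 - <<'E'
from h import *
im=grab_frame("wrist");sc=grab_frame("scene");s=read_state()
print(s["time_s"],s["position"],s["contact_force"],s["ft_torque"])
o=np.zeros((420,800,3),np.uint8);o[:,:560]=im[:,:,::-1];o[:240,560:]=cv2.resize(sc[150:270,170:290],(240,240))[:,:,::-1]
cv2.imwrite("pics/w5.png",cv2.convertScaleAbs(o,alpha=1.2))
E
```

```text
22.3 [ 0.58471301 -0.09460245  0.09626674] [-4.0508475   1.86037536 16.47188891] [0.29830981 0.87518184 0.01296731]
```

View pics/w5.png

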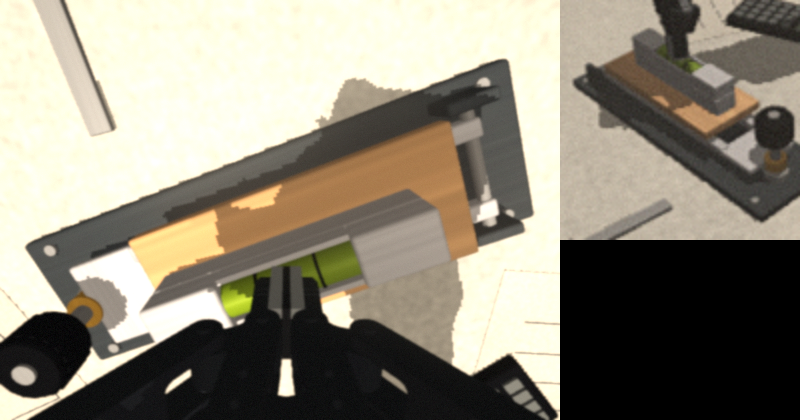

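The level stands upright along the shelf, with the fingertips pressing at its middle (285,290). No bubble shows outside the two lines at about (255,285) and (320,268). I'm handing the job in.

```bash
python3 -c "
from plant import *
print(close_job())"
```

```text
the job is handed in; nothing more can be done
None
```

The job is handed in at about 22 s of the 53 s allowed: the level is on the shelf and pressed down with about 17 N; the bubble measured centred before pressing, but the fingers hid it during the press.

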